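# Contact a surge board in the cam-lever test jig and hold the lever

### The arm

A 6-joint arm with a two-finger parallel gripper is mounted at the origin on a cart in front of the work surface, level with it; the furniture and walls round the work are solid. World frame = base frame: x ahead of the robot, y to its left, z up, the work surface at z = 0. Lengths are in m, angles in degrees, forces in N, time in s.
With the tool pointing down it reaches from about 0.25 to 0.725 m from the base axis. Payload 9.7 kg.
Tool frame: the origin (TCP) lies at the very end of the fingers, on their centre line; the grasp point (between the pads) lies 19 mm behind it (bot.pinch_z is the distance from the TCP to the grasp point, in m); x points along the fingers, z is the direction in which the jaws open and shut, and the axes are right-handed (so a half turn about x gives the same grasp; the last joint's range is limited). The gripper opens to 85 mm and grips with 20 to 120 N. Pads are 22 mm wide; open, the fingers measure 114 mm over their backs; the gripper's body (76 mm by 85 mm) begins 54 mm behind the grasp point. The pads swing forward as they close: fully open they stand 13 mm farther back than shut.
Start: joints at [72.88, 4.979, 10.078, 95.1, 0, 90], TCP at [0.162, 0.526, 0.231] pointing down, gripper open.
Joint ranges: [-179.16, 179.16], [-48.56, 103.87], [-65.8, 70.77], [-126.05, 130.52], [-82.76, 87.17], [-180, 180]. Speed limits (degrees/s): [127.2, 127.2, 147.25, 180, 180, 180].

### API

Orientations are given as [roll, pitch, yaw] about the fixed x, y, z axes, in that order (R = Rz(yaw) Ry(pitch) Rx(roll)).
In Python, from workcell import bot gives the robot as it stands.
- The arm moves only by the tool play_rows, never from a script. Its argument "rows" is a list of rows, each a list of 3 entries, a list of its own where there are three numbers: the shift along the tool's x, y, z in cm, then the turn about the tool's x in degrees, then the finger opening in cm, from 0 to 8.54. A call has 1 to 12 rows; each row is the pose to reach, as a shift and turn from the pose commanded when the call began, along the tool's axes at that moment; what a row does not reach only later rows make up. A row lasts 1/12 s, in which the tool goes at most 41.7 mm and 7.16 degrees, less where a joint would pass 70% of its speed; a pose out of reach is approached as far as the arm can. A call with a gripper value outside its range is refused whole. The fingers move at their own pace and stop on an object; "squeeze" is the grip in N (left out, the last holds). Time passes only in rows, so rows that repeat a pose let the fingers close. It gives the time, the measured TCP pose, the force and the opening at its end, in the units of the state.
- bot.get_obs(): the state, without advancing time (a new reading comes with each control period).
- bot.camera(name): name is "scene" or "top" or "wrist"; returns (picture, depth): 384x512x3 uint8, blue, green, red; 384x512 float32, m along the optical axis (not along the pixel's ray), 0 where there is no reading.
- bot.camera_model(name): a dict with "fx", "fy", "cx", "cy" (pixels), "k1" (the pictures are not rectified: a ray, as slopes to the right and down, at radius r is drawn at 1 + k1 r^2 times it, then the intrinsics apply), "origin" and "attitude" of the camera in the world; the wrist camera has in their place "mount" (4x4, takes a point from camera to tool coordinates, whose origin is the TCP and whose axes are the tool frame's). Camera axes: x right, y down, z forward; pixel columns grow to the right and rows downward; lengths in m; the calibration is good to about 2 mm. A picture is of the moment at which its call begins: read the wrist's pose just before it. camera_model takes no time and is no camera call.
- bot.job_done(): hands the job in, once; it reports no verdict.
The state is a dict: "time": time; "q": joint angles; "qd": joint speeds; "joint_efforts": joint torques, N m; "ee_pos": TCP position; "tcp_rot": TCP orientation; "wrist_force": force on the tool from outside, world axes, zero at the start; "torque": the same for the moment, N m; "opening": finger opening in m.
Only numpy, scipy, OpenCV 4.12 (cv2) and the standard library are available. Lean on these libraries where they do the work, as an engineer would, in place of code of your own. Each camera call takes 0.05 s, during which the arm holds its last target.

### The job

Lay the loose surge board flat in the nest of the test jig, between its locating pins, with its black socket towards the contact head, and let go of it. Then take the cam lever by its upright grip and swing it round to the point where the cam pushes the contact head farthest onto the board, neither short of it nor past it, and keep holding it there: the jig has no latch, so finish with the lever still in the hand. Leave the multimeter, the beige plug and the cutters where they are.

Things in the scene. Friction and masses are not known exactly. Their poses are not given: they have to be found in the camera images.
- surge_board_1: Loose green circuit board, 80 g, with a row of blue discs, a green screw-terminal row along its -x edge and a black socket block in the middle of its -y end. 55 (x) x 100 (y) mm, 27 mm high over the discs; to the touch a solid 55 x 100 x 18 mm block: pinch it across the 55 mm at mid-length. Origin: centre of its underside, z up.
- socket_end (a point): Point on the board: middle of the short end with the black socket (50 mm along -y from the board's origin, 8 mm up).
- jig: Test jig fixed to the worktop: aluminium base 120 (x) x 307 (y) mm, top at z = 16 mm. Origin: on the worktop under the nest's middle; y runs from the cam to the nest. Along y: cam and lever at -140 mm; sliding contact head from -117 to -57 when parked, 64 wide, up to 48 mm high; nest; blue terminal strip across the end at +93, up to 31 mm high.
- nest (a point): Middle of the nest floor (black plate 72 x 116 mm, 22 mm above the worktop), axes of the jig. A seated board's origin is here, its y axis along the jig's. Eight round-nosed pins, 6 mm thick, 12 to 14 mm high, surround it with 2 mm play all round: by the long sides at y = +-38 mm, at the ends at x = +-19 and +-21 mm. The middles of the long sides are free for the fingers.
- contact_head (a joint): Travel of the contact head along the jig's +y, m: 0 parked, about 0.0128 with the cam at its highest point. It is driven by the cam only; a spring inside (4 N per mm) pushes it back.
- contact_pins: Five brass spring contacts in the nose of the contact head, 30 mm above the worktop, 7 mm short of the seated board's end when parked. Driven by the cam they meet the board, push it up to 2 mm onto the far pins and then give way, pressing with about 8 N at the highest point. Origin: the jig's, shifted with the head.
- cam_pivot (a point): On the vertical turning axis of the cam lever, 54 mm above the worktop (mid-height of the lever arm), at x = 0, y = -140 mm in the jig.
- cam_lever (a joint): Lever angle q, rad, growing anticlockwise from above: 0 at the park stop, 1.90 at the cam's highest point, 2.40 at the far stop; past 1.90 the head falls back. The arm points q - 1.90 rad from the jig's +x axis, so along +x (square to the slide, away from the robot) at the highest point. Starts at 0 to 0.06. Takes up to 5 N at the grip; the spring throws it back if let go.
- lever_grip: Upright black grip at the lever's end, 110 mm from the pivot axis, 23 mm thick, from 61 to 102 mm above the worktop. It turns freely about its own upright axis, so the hand need not turn with the lever. Origin: on its axis at its foot. Grasp it from above.
- grip_mid (a point): Middle of the lever grip, on its axis, 83 mm above the worktop.
- meter: Bystander: yellow multimeter, 150 x 76 x 48 mm, right of the jig; origin under its centre.
- plug: Bystander: beige serial plug, 42 x 76 x 16 mm, behind the jig; origin under its centre.
- cutters: Bystander: black-handled cutters, 49 x 105 x 11 mm, behind the lever; origin under their centre.
Not all that is in view belongs to the job. Leave any pink look-alike of the surge_board_1 alone.

How it is judged (in metres and radians):
On the way:
1. the board lies seated in the nest, socket towards the contact head, let go, with the contact head still parked (x of surge_board_1 in the frame of nest between -0.0045 and 0.0045 m and y of surge_board_1 in the frame of nest between -0.0045 and 0.0045 m and z of surge_board_1 in the frame of nest between -0.003 and 0.003 m and angle between the y axis of surge_board_1 and the y axis of jig, either way round below 0.08 rad and angle between surge_board_1's own z axis and vertical below 0.06 rad and y of socket_end in the frame of nest below -0.04 m and contact force between the fingers and surge_board_1 below 0.1 N and value of joint contact_head below 0.004 m), for 0.2 s.
At the end, for the whole second after the job is handed in: Board flat in the nest (within 4.5 mm of its middle, 3 mm in height, 0.08 rad), socket to the contact head, hand off it; lever still, within 0.15 rad of the highest point; head lifted over 12.2 mm, contacts pressing on the board with over 3 N; fingers holding the lever grip with over 1 N (x of surge_board_1 in the frame of nest between -0.0045 and 0.0045 m and y of surge_board_1 in the frame of nest between -0.0045 and 0.0045 m and z of surge_board_1 in the frame of nest between -0.003 and 0.003 m and angle between the y axis of surge_board_1 and the y axis of jig, either way round below 0.08 rad and angle between surge_board_1's own z axis and vertical below 0.06 rad and y of socket_end in the frame of nest below -0.04 m and contact force between the fingers and surge_board_1 below 0.1 N and value of joint cam_lever between 1.75 and 2.05 rad and velocity of joint cam_lever between -0.1 and 0.1 rad/s and value of joint contact_head above 0.0122 m and contact force between contact_pins and surge_board_1 above 3 N and contact force between the fingers and lever_grip above 1 N); the arm keeps its last pose, push and grip.
It fails at once if the multimeter, the plug or the cutters pushed more than 30 mm out of place (distance of any of meter, plug, cutters from where it was at the start of the episode above 0.03 m).
It also fails if it takes over 51 s, if anything falls off the work surface, if the arm or the gripper's body presses on something with over 40 N, if the wrist force passes 120 N, or if a joint passes its speed limit or range.

## Working session

There is one attempt and no reset: what is moved stays moved. The work goes in short steps, Python scripts to look and compute and a tool call to move; the robot and the scene stay as the last step left them, time stands still between calls to the robot, and variables do not carry over. Pictures are saved under pics/ and viewed, and the job is handed in when it is done.

Besides the shell and the picture viewer there is one more tool, called after "Request:" as name([rows], argument=value, ...), one row to a line, values as JSON. play_rows: Moves the arm, as the interface text tells. Its arguments: {"type":"object","properties":{"rows":{"type":"array"},"squeeze":{"type":"number"}},"required":["rows"]}

```bash
ls; mkdir -p pics
cat > h.py <<'E'
import numpy as np, cv2
from workcell import bot
from scipy.spatial.transform import Rotation as R
def Rm(a): return R.from_euler('xyz',a,degrees=True).as_matrix()
def campose(name,obs=None):
    m=bot.camera_model(name)
    if name=='wrist':
        T=np.array(m['mount']); Rt=Rm(obs['tcp_rot']); 
        return m,Rt@T[:3,:3],Rt@T[:3,3]+np.array(obs['ee_pos'])
    a=np.array(m['attitude']); 
    return m,(a if a.shape==(3,3) else Rm(a)),np.array(m['origin'])
def ray(m,u,v):
    x=(u-m['cx'])/m['fx'];y=(v-m['cy'])/m['fy']
    xd,yd=x,y
    for _ in range(30):
        r2=x*x+y*y; s=1+m['k1']*r2; x,y=xd/s,yd/s
    return np.array([x,y,1.])
def at_z(name,u,v,z,obs=None):
    m,Rc,o=campose(name,obs); d=Rc@ray(m,u,v); return o+d*(z-o[2])/d[2]
def at_d(name,u,v,dep,obs=None):
    m,Rc,o=campose(name,obs); return o+Rc@ray(m,u,v)*dep
def proj(name,P,obs=None):
    m,Rc,o=campose(name,obs); p=Rc.T@(np.array(P)-o); x,y=p[0]/p[2],p[1]/p[2]; s=1+m['k1']*(x*x+y*y)
    return m['fx']*x*s+m['cx'],m['fy']*y*s+m['cy']
E
python3 - <<'E'
from h import *
o=bot.get_obs();print(o)
for n in['scene','top','wrist']:
    print(n,bot.camera_model(n))
for n in['scene','top']:
    o=bot.get_obs();im,d=bot.camera(n);cv2.imwrite(f'pics/{n}0.png',im);np.save(f'{n}0.npy',d)
E
```

```text
pics
{'time': 0.0, 'q': array([7.28807724e+01, 5.01194819e+00, 1.00320986e+01, 9.51008468e+01,
       1.64120293e-03, 9.00002509e+01]), 'qd': array([ 0.03993561,  0.0529667 , -0.01193467, -0.04591618, -0.05314779,
        0.03285927]), 'joint_efforts': array([ 9.86349842e-04, -5.20394003e+01,  4.64801967e+01,  1.66505284e-02,
        1.44643218e-04, -4.86669563e-06]), 'ee_pos': array([0.1618165 , 0.52539311, 0.23055385]), 'tcp_rot': array([ 178.83513032,   89.91928696, -108.28434939]), 'wrist_force': array([ 0.19441112, -0.25465422, -0.902722  ]), 'torque': array([-0.033453  , -0.03347251,  0.00043218]), 'opening': 0.0854814375130765}
scene {'fx': 449.4899992694369, 'fy': 449.4899992694369, 'cx': 249.44416372267185, 'cy': 195.076492322929, 'k1': -0.020688371419856015, 'origin': array([-0.12800994, -0.35474241,  0.96361257]), 'attitude': array([-137.80781943,   -0.3239495 ,  -62.47098579])}
top {'fx': 383.4696062639711, 'fy': 383.4696062639711, 'cx': 254.35717822679777, 'cy': 192.18534069252684, 'k1': -0.028251211011483986, 'origin': array([ 0.38826771, -0.00557764,  1.17858799]), 'attitude': array([-169.41383376,    1.22097033,  -91.60929111])}
wrist {'fx': 273.19601766148514, 'fy': 273.19601766148514, 'cx': 254.19329469138955, 'cy': 195.72112675395584, 'k1': -0.06051253575841145, 'mount': array([[-4.32410089e-04, -3.19089666e-01,  9.47724431e-01,
        -1.42058743e-01],
       [ 1.00756994e-03, -9.47724178e-01, -3.19089121e-01,
         8.30829566e-02],
       [ 9.99999399e-01,  8.16921295e-04,  7.31310652e-04,
         4.70478285e-04],
       [ 0.00000000e+00,  0.00000000e+00,  0.00000000e+00,
         1.00000000e+00]])}
```

View pics/top0.png

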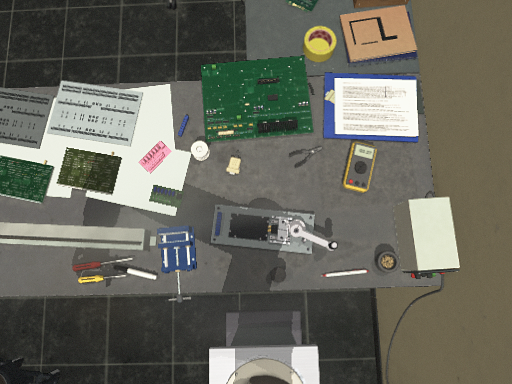

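View pics/scene0.png

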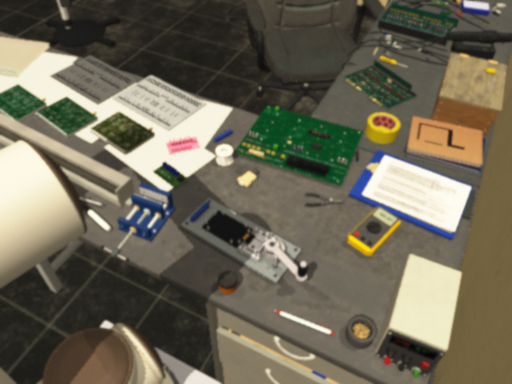

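Run:
```python
import cv2
im=cv2.imread('pics/top0.png')
c=im[60:260,200:440]; cv2.imwrite('pics/top0c.png',cv2.resize(c,None,fx=3,fy=3,interpolation=cv2.INTER_CUBIC)[:600,:720])
c=im[60:310,60:260]; cv2.imwrite('pics/top0d.png',cv2.resize(c,None,fx=2.4,fy=2.4,interpolation=cv2.INTER_CUBIC))
```

```text
(no output)
```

View crops.

View pics/top0c.png

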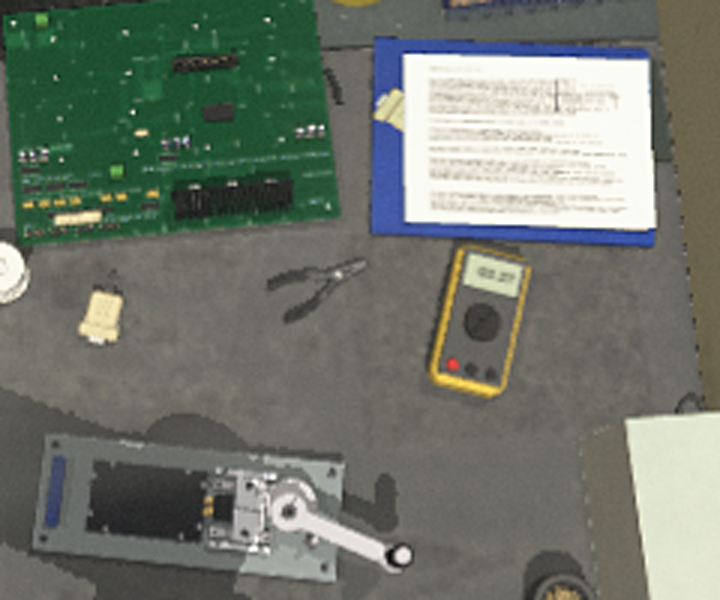

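View pics/top0d.png

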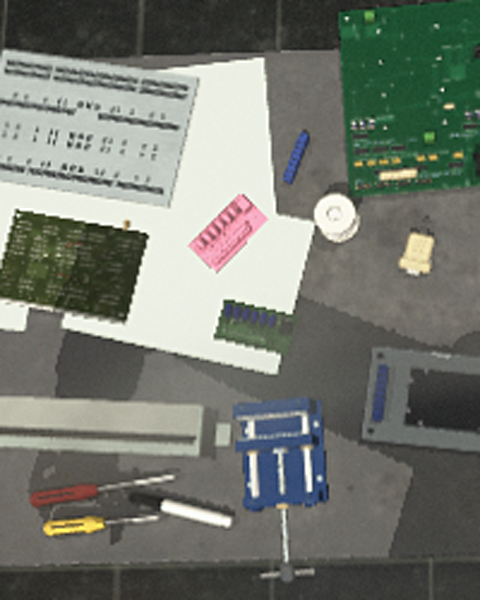

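Run:
```python
from h import *
im=cv2.imread('pics/top0.png')
c=im[175:215,140:195]; cv2.imwrite('pics/top0e.png',cv2.resize(c,None,fx=12,fy=12,interpolation=cv2.INTER_CUBIC))
d=np.load('top0.npy')
for u,v in[(155,188),(166,195),(180,195),(250,228),(334,246),(218,222),(160,225),(155,156),(100,190),(300,226)]:
    print(u,v,at_d('top',u,v,d[v,u]))
```

```text
155 188 [0.62663204 0.31835159 0.02930366]
166 195 [0.60810853 0.28991569 0.00539228]
180 195 [0.60375874 0.24244044 0.02121818]
250 228 [0.4957903  0.02928832 0.01989009]
334 246 [ 0.43101619 -0.20488239  0.10307308]
218 222 [0.51569349 0.12478873 0.03087122]
160 225 [0.51505204 0.30850635 0.00075739]
155 156 [0.73542592 0.32677056 0.00705062]
100 190 [0.62827066 0.49509286 0.01788574]
300 226 [ 0.49364218 -0.1179671   0.05823563]
```

View pics/top0e.png

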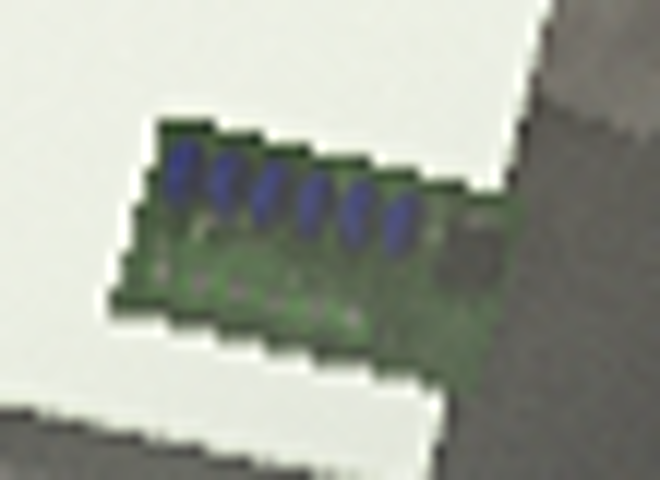

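```bash
cat >> h.py <<'E'
def togo(P,zdir,obs=None):
    """shift (cm) in tool axes & turn about tool x to bring TCP to P with tool z along +-zdir(deg, world heading)"""
    o=obs or bot.get_obs(); M=Rm(o['tcp_rot']); s=M.T@(np.array(P)-o['ee_pos'])*100
    h=np.degrees(np.arctan2(M[1,2],M[0,2])); t=(zdir-h+90)%180-90
    # turn about tool x (pointing down): world heading decreases
    return np.round(s,2), round(t*np.sign(M[2,0]),2), round(h,2)
E
python3 - <<'E'
from h import *
o=bot.get_obs();print(np.round(Rm(o['tcp_rot']),3))
c=lambda u,v,z:at_z('top',u/12+140,v/12+175,z)[:2]
for z in(0.0,0.005):
  P=[c(158,120,z),c(110,305,z),c(525,190,z),c(470,385,z)]
  print(z,np.round(P,4),np.mean(P,0),np.linalg.norm(P[2]-P[0]),np.linalg.norm(P[1]-P[0]))
  for a,b in((2,0),(3,1)): print(np.degrees(np.arctan2(*(P[a]-P[b])[::-1])))
# jig base corners crop3x offset(200,60)
j=lambda u,v,z:at_z('top',u/3+200,v/3+60,z)[:2]
P=[j(47,434,.016),j(33,550,.016),j(344,459,.016),j(337,580,.016)]
print(np.round(P,4),np.mean(P,0)); 
y=(P[0]+P[1]-P[2]-P[3])/2;print(np.linalg.norm(y),np.degrees(np.arctan2(y[1],y[0]))-90)
print('grip',j(399,553,.102),'pivot',j(290,510,.06))
d=np.load('top0.npy')
E
```

```text
[[-0.    -0.956  0.294]
 [-0.001  0.294  0.956]
 [-1.    -0.    -0.001]]
0.0 [[0.6426 0.3327]
 [0.5935 0.3443]
 [0.6207 0.2352]
 [0.5694 0.2493]] [0.60655005 0.29037861] 0.0998701044466741 0.05043224719727472
-102.6842190002082
-104.21973882420775
0.005 [[0.6415 0.3312]
 [0.5926 0.3428]
 [0.6197 0.2342]
 [0.5687 0.2482]] [0.60562402 0.28912305] 0.09944641904665025 0.05021829521488463
-102.68421900020826
-104.21973882420774
[[ 0.571   0.1331]
 [ 0.4533  0.1484]
 [ 0.5358 -0.1688]
 [ 0.4147 -0.155 ]] [ 0.49372765 -0.01056991]
0.30485347788651534 -6.951601010328886
grip [ 0.43573283 -0.20260531] pivot [ 0.48213323 -0.10753739]
```

Run:
```python
from h import *
print(togo([0.606,0.29,0.2],-13.5))
```

```text
(array([  3.08, -49.38,  -9.42]), np.float64(86.38), np.float64(72.88))
```

Request:
play_rows([
  [[0, -4, -0.8], 7, 8.5],
  [[0, -8, -1.6], 14, 8.5],
  [[0, -12, -2.4], 21, 8.5],
  [[0, -16, -3.2], 28, 8.5],
  [[0.5, -20, -4], 35, 8.5],
  [[1, -24, -4.8], 42, 8.5],
  [[1.5, -28, -5.6], 49, 8.5],
  [[2, -32, -6.4], 56, 8.5],
  [[2.5, -36, -7.2], 63, 8.5],
  [[3, -40, -8], 70, 8.5],
  [[3, -44, -8.6], 77, 8.5],
  [[3.1, -47, -9.2], 83, 8.5],
])

```text
time: 1.1
ee_pos: [0.5863, 0.2973, 0.1992]
tcp_rot: [-127.9, 89.9, -138.4]
wrist_force: [-0.2, -0.2, 0.3]
opening: 0.085
```

Request:
play_rows([
  [[0, 0, 0], 0, 8.5],
  [[0, 0, 0], 0, 8.5],
])

```text
time: 1.27
ee_pos: [0.585, 0.298, 0.1988]
tcp_rot: [-144.8, 89.9, -155.1]
wrist_force: [-0.6, -0.5, 0.8]
opening: 0.0848
```

Run:
```python
from h import *
o=bot.get_obs();im,d=bot.camera('wrist');print(o['time'],o['ee_pos'],o['tcp_rot'],o['q'],np.abs(o['qd']).max())
import pickle;pickle.dump(o,open('w1.pkl','wb'));np.save('w1.npy',d)
cv2.imwrite('pics/w1.png',im);print(togo([0.606,0.29,0.2],-13.5))
```

```text
1.2667 [0.58502382 0.29803468 0.19878172] [-144.80306819   89.87502182 -155.0613424 ] [2.69941782e+01 1.98405657e+01 2.39202088e+01 9.42045409e+01
 4.48270223e-03 1.27252447e+02] 2.4167046424414163
(array([-0.07, -0.49,  2.31]), np.float64(3.37), np.float64(-10.13))
```

View pics/w1.png

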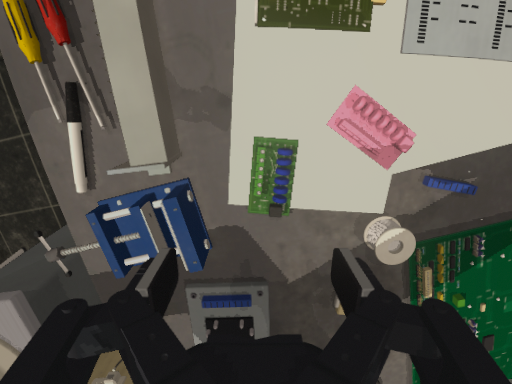

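Run:
```python
import cv2
im=cv2.imread('pics/w1.png')
c=im[127:227,235:315]; cv2.imwrite('pics/w1c.png',cv2.resize(c,None,fx=6,fy=6,interpolation=cv2.INTER_CUBIC))
c=im[270:384,170:290]; cv2.imwrite('pics/w1d.png',cv2.resize(c,None,fx=5,fy=5,interpolation=cv2.INTER_CUBIC))
```

```text
(no output)
```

View pics/w1c.png

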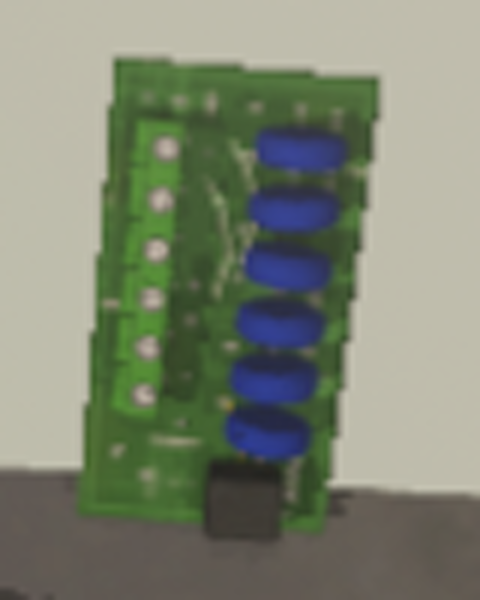

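View pics/w1d.png

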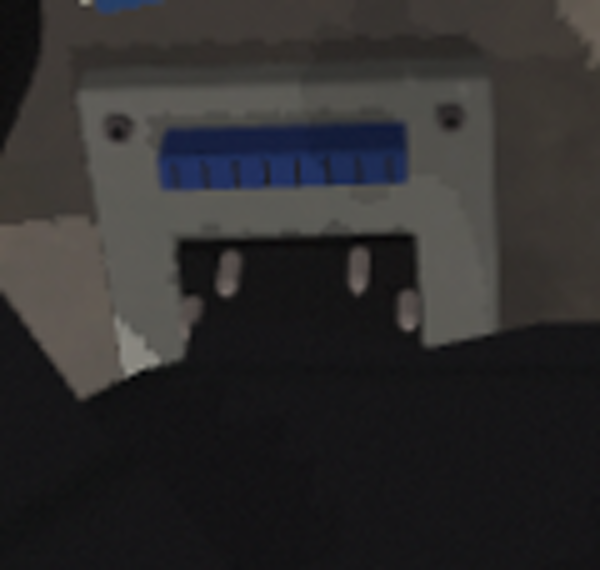

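Run:
```python
from h import *
import pickle
o=pickle.load(open('w1.pkl','rb'));d=np.load('w1.npy')
for z in(0.002,0.005,0.008):
  c=lambda u,v:at_z('wrist',u/6+235-.4,v/6+127-.4,z,o)[:2]
  P=[c(115,60),c(378,77),c(80,515),c(323,530)]
  y=(P[0]+P[1]-P[2]-P[3])/2
  print(z,np.round(P,4),np.mean(P,0),np.linalg.norm(y),np.linalg.norm(P[1]-P[0]),np.linalg.norm(P[3]-P[2]),np.degrees(np.arctan2(y[1],y[0])))
for u,v in((265,140),(252,200),(285,140),(262,155),(262,190)): print(u,v,at_d('wrist',u,v,d[v,u],o))
```

```text
0.002 [[0.5913 0.3425]
 [0.6437 0.3297]
 [0.5659 0.2456]
 [0.6188 0.2324]] [0.60494324 0.28752283] 0.10029801736431794 0.05392680745711538 0.05442842902754663 75.45233295483287
0.005 [[0.5914 0.3428]
 [0.6433 0.3301]
 [0.5662 0.2468]
 [0.6186 0.2337]] [0.60489086 0.28833861] 0.09940973381594842 0.053449207828139216 0.05394638681635174 75.45233295483281
0.008 [[0.5915 0.3431]
 [0.6429 0.3305]
 [0.5665 0.2479]
 [0.6184 0.235 ]] [0.60483848 0.28915438] 0.09852145026757894 0.052971608199163085 0.053464344605156644 75.45233295483278
265 140 [0.60409693 0.33671241 0.00774935]
252 200 [0.57477461 0.26346645 0.0063635 ]
285 140 [0.62791709 0.33241186 0.00723605]
262 155 [0.59751428 0.32157084 0.01990856]
262 190 [0.58986826 0.27486986 0.00726256]
```

Run:
```python
from h import *
print(togo([0.605,0.289,0.1],-14))
```

```text
(array([ 9.93, -0.6 ,  2.24]), np.float64(3.87), np.float64(-10.13))
```

Request:
play_rows([
  [[2.5, -0.3, 1.1], 2, 8.5],
  [[5, -0.6, 2.2], 3.9, 8.5],
  [[8, -0.6, 2.2], 3.9, 8.5],
  [[9.9, -0.6, 2.2], 3.9, 8.5],
  [[9.9, -0.6, 2.2], 3.9, 8.5],
  [[9.9, -0.6, 2.2], 3.9, 8.5],
])

```text
time: 1.82
ee_pos: [0.6032, 0.2902, 0.1011]
tcp_rot: [-143.9, 89.9, -157.8]
wrist_force: [-0.2, 0.6, 0.3]
opening: 0.0851
```

Run:
```python
from h import *
o=bot.get_obs();im,d=bot.camera('wrist');print(o['time'],o['ee_pos'])
cv2.imwrite('pics/w2.png',im)
print(togo([0.605,0.289,0.003],-14))
for z in (0.005,): print([proj('wrist',[0.605+a*np.cos(np.radians(76))+b*np.sin(np.radians(76)),0.289+a*np.sin(np.radians(76))-b*np.cos(np.radians(76)),z],o) for a,b in((.05,.0275),(.05,-.0275),(-.05,-.0275),(-.05,.0275))])
```

```text
1.8167 [0.60320711 0.29015699 0.10112347]
(array([ 9.98, -0.12,  0.12]), np.float64(0.08), np.float64(-13.92))
[(np.float64(289.51614530259053), np.float64(144.6547886952796)), (np.float64(226.1166978078114), np.float64(144.45268374198992)), (np.float64(229.17685023528998), np.float64(246.8171434489624)), (np.float64(285.0403470097949), np.float64(246.96538731645452))]
```

View pics/w2.png

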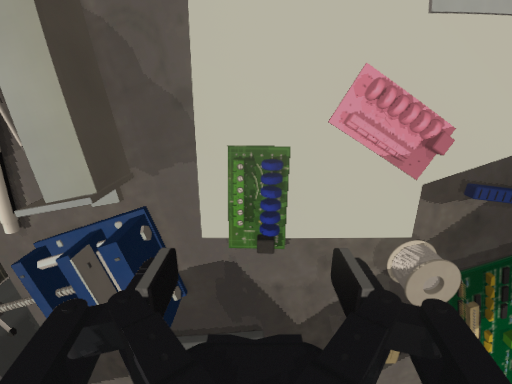

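Request:
play_rows([
  [[3, -0.1, 0.1], 0, 8.5],
  [[6, -0.1, 0.1], 0, 8.5],
  [[8, -0.1, 0.1], 0, 8.5],
  [[9.4, -0.1, 0.1], 0, 8.5],
  [[9.85, -0.1, 0.1], 0, 8.5],
  [[9.85, -0.1, 0.1], 0, 8.5],
  [[9.85, -0.1, 0.1], 0, 8.5],
])

```text
time: 2.45
ee_pos: [0.6062, 0.2891, 0.005]
tcp_rot: [40.0, 89.8, 26.0]
wrist_force: [0.6, -0.3, -0.7]
opening: 0.0849
```

Request:
play_rows([
  [[0, 0, 0], 0, 5],
  [[0, 0, 0], 0, 5],
  [[0, 0, 0], 0, 5],
  [[0, 0, 0], 0, 5],
  [[0, 0, 0], 0, 5],
  [[0, 0, 0], 0, 5],
], squeeze=35)

```text
time: 2.95
ee_pos: [0.606, 0.2887, 0.0044]
tcp_rot: [42.4, 89.9, 28.4]
wrist_force: [-1.1, 0.5, 5.9]
opening: 0.054
```

Request:
play_rows([
  [[-1, 0, 0], 0, 5],
  [[-3, 0, 0], 0, 5],
  [[-6, 0, 0], 0, 5],
  [[-10, 0, 0], 0, 5],
  [[-13, 0, 0], 0, 5],
  [[-16, 0, 0], 0, 5],
  [[-19, 0, 0], 0, 5],
  [[-20, 0, 0], 0, 5],
  [[-20, 0, 0], 0, 5],
])

```text
time: 3.7
ee_pos: [0.6063, 0.2888, 0.2066]
tcp_rot: [39.5, 89.7, 25.5]
wrist_force: [-0.2, -0.1, -0.7]
opening: 0.0537
```

Run:
```python
from h import *
o=bot.get_obs();print(o['opening'],o['ee_pos'],o['wrist_force'])
print(togo([0.485,-0.08,0.23],-7))
```

```text
0.053725043660428184 [0.6062633  0.28875628 0.20664725] [-0.21799787 -0.14735855 -0.74903449]
(array([ -2.48, -38.71,  -2.82]), np.float64(-7.02), np.float64(-14.02))
```

Request:
play_rows([
  [[-1, -1.5, 0], 0, 5],
  [[-2, -5, -0.3], 0, 5],
  [[-2.5, -9, -0.6], -1, 5],
  [[-2.5, -13, -0.9], -2, 5],
  [[-2.5, -17, -1.2], -3, 5],
  [[-2.5, -21, -1.5], -4, 5],
  [[-2.5, -25, -1.8], -5, 5],
  [[-2.5, -29, -2.1], -6, 5],
  [[-2.5, -33, -2.4], -7, 5],
  [[-2.5, -36, -2.7], -7, 5],
  [[-2.5, -38, -2.8], -7, 5],
  [[-2.5, -38.7, -2.8], -7, 5],
])

```text
time: 4.7
ee_pos: [0.4824, -0.083, 0.2264]
tcp_rot: [-167.7, 89.9, -174.9]
wrist_force: [-0.7, -0.7, -1.7]
opening: 0.0541
```

Request:
play_rows([
  [[0, 0, 0], 0, 5],
  [[0, 0, 0], 0, 5],
  [[0, 0, 0], 0, 5],
  [[0, 0, 0], 0, 5],
])

```text
time: 5.03
ee_pos: [0.4846, -0.0793, 0.2273]
tcp_rot: [166.5, 90.0, 159.5]
wrist_force: [1.2, -0.3, 0.4]
opening: 0.0539
```

Run:
```python
from h import *
import pickle
o=bot.get_obs();im,d=bot.camera('wrist');print(o['time'],o['ee_pos'],o['opening'])
pickle.dump(o,open('w3.pkl','wb'));np.save('w3.npy',d)
cv2.imwrite('pics/w3.png',im)
```

```text
5.0333 [ 0.4846047  -0.07933539  0.22734244] 0.053854178012484634
```

View pics/w3.png

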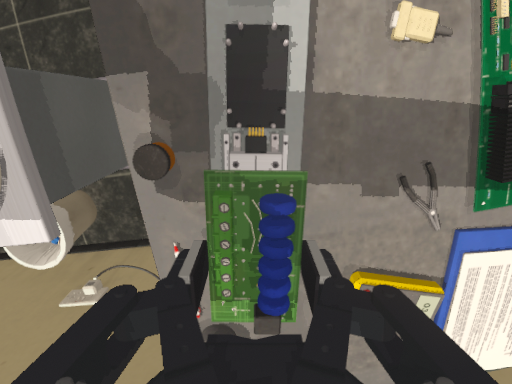

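Run:
```python
import cv2
im=cv2.imread('pics/w3.png')
c=im[10:150,200:320]; cv2.imwrite('pics/w3c.png',cv2.resize(c,None,fx=5,fy=4,interpolation=cv2.INTER_CUBIC))
c=im[160:345,190:320]; cv2.imwrite('pics/w3d.png',cv2.resize(c,None,fx=3.2,fy=3.2,interpolation=cv2.INTER_CUBIC))
```

```text
(no output)
```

View pics/w3c.png

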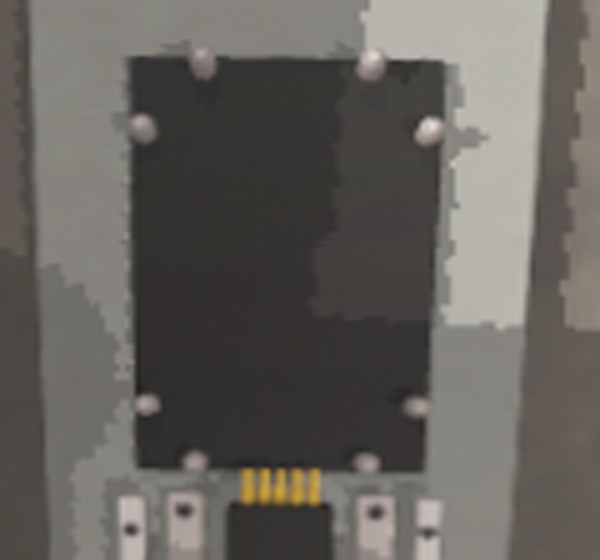

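View pics/w3d.png

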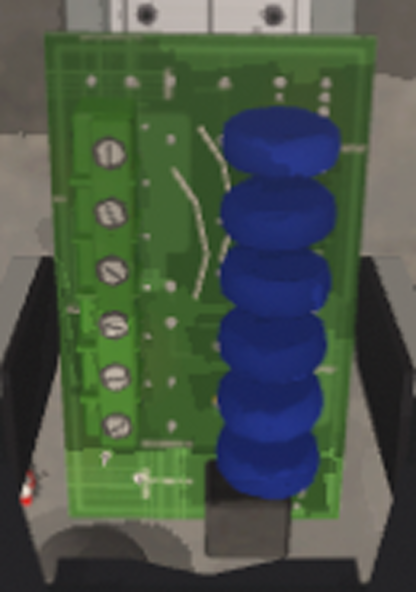

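```bash
cat > fit.py <<'E'
from h import *
import pickle
from scipy.optimize import least_squares
o=pickle.load(open('w3.pkl','rb'));d=np.load('w3.npy')
f=lambda u,v:(u/5+200-.4,v/4+10-.4)
pl=[f(130,57),f(445,62),f(137,467),f(425,470)]
plm=[(-36,58),(36,58),(-36,-58),(36,-58)]
pn=[f(203,60),f(371,60),f(142,127),f(429,129),f(147,403),f(416,404),f(195,462),f(366,462)]
A=21;B=19
def run(A,B,use):
  pnm=[(-A,55),(A,55),(-32.5,38),(32.5,38),(-32.5,-38),(32.5,-38),(-B,-55),(B,-55)]
  pts=[];mod=[]
  if 0 in use: pts+= [at_z('wrist',*p,.022,o)[:2] for p in pl];mod+=plm
  if 1 in use: pts+= [at_z('wrist',*p,.034,o)[:2] for p in pn];mod+=pnm
  P=np.array(pts);Mo=np.array(mod)/1000
  def res(s):
    c,k=np.cos(s[2]),np.sin(s[2]);return ((Mo@np.array([[c,k],[-k,c]]))+s[:2]-P).ravel()
  r=least_squares(res,[.5,.03,0]);print(A,B,use,np.round(r.x[:2],4),np.degrees(r.x[2]),np.round(r.fun.reshape(-1,2)*1000,1).tolist());return r.x
run(21,19,[0]);run(21,19,[1]);run(19,21,[1]);run(21,19,[0,1])
g=lambda u,v:(u/3.2+190-.4,v/3.2+160-.4)
img=[g(47,33),g(377,37),g(70,515),g(340,518)]
m=bot.camera_model('wrist')
und=np.array([ray(m,*p)[:2] for p in img])
obj=np.array([(-27.5,50,0),(27.5,50,0),(-27.5,-50,0),(27.5,-50,0)])/1000.
ok,rv,tv=cv2.solvePnP(obj,und.reshape(-1,1,2),np.eye(3),None)
Rb=cv2.Rodrigues(rv)[0];_,Rc,oc=campose('wrist',o)
print('board world',oc+Rc@tv.ravel(),'R',np.round(Rc@Rb,3).tolist(),'tcp',o['ee_pos'])
T=Rm(o['tcp_rot']);print('in tool',T.T@(oc+Rc@tv.ravel()-o['ee_pos']))
for p in img:
  u,v=int(p[0]),int(p[1]); 
for u,v in((215,200),(255,240),(215,300),(300,190)): print(at_d('wrist',u,v,d[v,u],o))
print(np.degrees(np.arctan2(T[1,2],T[0,2])))
E
python3 fit.py
```

```text
21 19 [0] [0.5    0.0331] -7.59272334726835 [[-0.2, 0.8], [0.5, 1.0], [-0.4, -0.9], [0.1, -0.9]]
21 19 [1] [0.4997 0.0329] -7.427908865423709 [[-2.6, 1.4], [2.6, 0.4], [-0.6, 1.1], [0.8, 0.8], [-0.8, -0.6], [0.7, -1.2], [1.4, -1.0], [-1.5, -1.0]]
19 21 [1] [0.4997 0.0329] -7.427800900778778 [[-0.6, 1.2], [0.6, 0.6], [-0.6, 1.1], [0.8, 0.8], [-0.8, -0.6], [0.7, -1.2], [-0.5, -0.7], [0.5, -1.2]]
21 19 [0, 1] [0.4998 0.033 ] -7.5007822445393355 [[-0.4, 0.5], [0.3, 0.9], [-0.5, -1.1], [-0.0, -1.0], [-2.4, 1.5], [2.7, 0.4], [-0.4, 1.3], [0.9, 0.9], [-0.8, -0.5], [0.7, -1.1], [1.5, -0.8], [-1.5, -0.9]]
board world [ 0.48396856 -0.08010613  0.22813047] R [[0.991, 0.132, 0.0], [-0.132, 0.991, 0.014], [0.002, -0.014, 1.0]] tcp [ 0.4846047  -0.07933539  0.22734244]
in tool [-0.00078779 -0.00084182 -0.00053893]
[ 0.46863102 -0.04023868  0.23992162]
[ 0.48537583 -0.06992744  0.23042143]
[ 0.45588261 -0.1079433   0.23125407]
[ 0.51272354 -0.04314139  0.23072078]
-6.939706249745089
```

Run:
```python
from h import *
print(togo([0.5,0.0335,0.1],-7.3))
```

```text
(array([12.74, 11.38,  0.17]), np.float64(0.37), np.float64(-6.93))
```

Request:
play_rows([
  [[1, 2, 0], 0, 5],
  [[3, 5, 0.1], 0.2, 5],
  [[6, 8, 0.1], 0.4, 5],
  [[9, 10.5, 0.2], 0.4, 5],
  [[11.5, 11.3, 0.2], 0.4, 5],
  [[12.7, 11.4, 0.2], 0.4, 5],
  [[12.7, 11.4, 0.2], 0.4, 5],
  [[12.7, 11.4, 0.2], 0.4, 5],
  [[12.7, 11.4, 0.2], 0.4, 5],
])

```text
time: 5.83
ee_pos: [0.5011, 0.0321, 0.1026]
tcp_rot: [7.2, 89.9, -0.2]
wrist_force: [0.0, -0.6, -0.6]
opening: 0.0541
```

Run:
```python
from h import *
o=bot.get_obs();im,d=bot.camera('wrist');print(o['time'],o['ee_pos'],o['opening'])
cv2.imwrite('pics/w4.png',im);print(togo([0.5,0.0335,0.0275],-7.3))
```

```text
5.8333 [0.50112341 0.03206707 0.10259268] 0.05406532670341552
(array([ 7.53,  0.13, -0.17]), np.float64(-0.17), np.float64(-7.47))
```

View pics/w4.png

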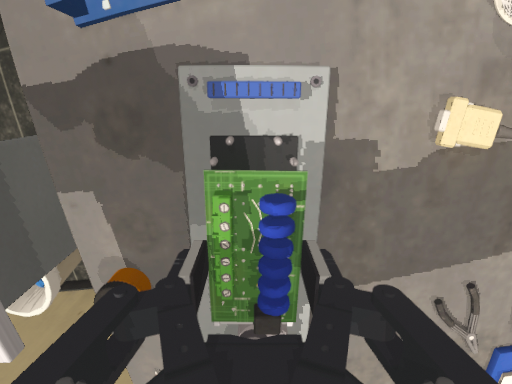

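Request:
play_rows([
  [[0, 0, 0], 0, 5],
  [[0, 0, 0], 0, 5],
])

```text
time: 6.05
ee_pos: [0.5009, 0.0321, 0.102]
tcp_rot: [9.7, 89.9, 2.2]
wrist_force: [0.3, -0.6, -0.5]
opening: 0.0538
```

Run:
```python
from h import *
import pickle
o=bot.get_obs();im,d=bot.camera('wrist');o2=bot.get_obs();print(o['time'],o['ee_pos'],o2['ee_pos'],o2['tcp_rot'],o['tcp_rot'])
pickle.dump(o,open('w5.pkl','wb'))
c=im[55:175,170:340]; cv2.imwrite('pics/w5c.png',cv2.resize(c,None,fx=4.5,fy=4.5,interpolation=cv2.INTER_CUBIC))
```

```text
6.05 [0.50094765 0.0320703  0.10201916] [0.50078021 0.0321613  0.10171657] [11.27314366 89.91799591  3.80761255] [ 9.69800898 89.89155355  2.22508588]
```

View pics/w5c.png

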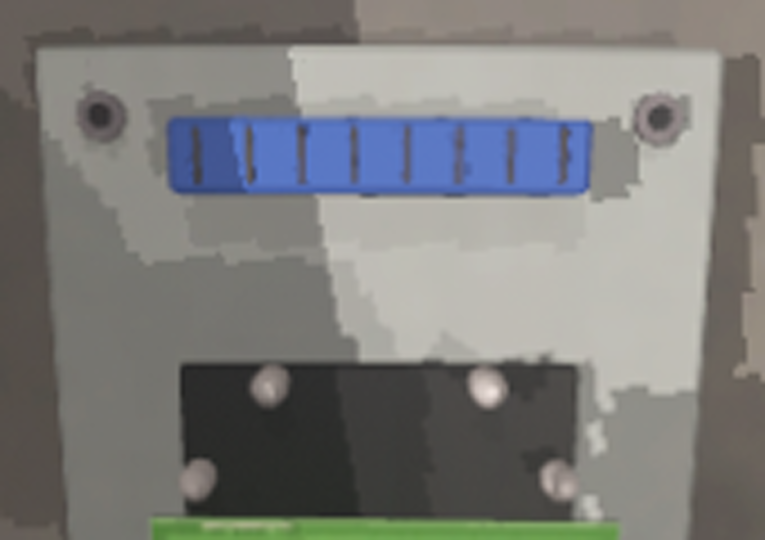

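Run:
```python
from h import *
import pickle
o=pickle.load(open('w5.pkl','rb'))
f=lambda u,v:(u/4.5+170-.4,v/4.5+55-.4)
c=np.array([.4998,.033]);a=np.radians(-7.5);X=np.array([np.cos(a),np.sin(a)]);Y=np.array([-np.sin(a),np.cos(a)])
J=lambda p:np.round(np.array([(p[:2]-c)@X,(p[:2]-c)@Y])*1000,1)
for n,p,z in(('plate -36,58',(180,365),.022),('plate 36,58',(578,364),.022),('pin',(268,390),.034),('pin',(488,388),.034),('pin -32.5,38',(196,482),.034),('pin',(561,483),.034),('base',(38,48),.016),('base',(722,48),.016),('board corner',(152,520),.107),('board',(618,520),.107)):
  print(n,J(at_z('wrist',*f(*p),z,o)))
print(J(np.array([.5008,.0321])))
print(togo([0.5,0.0335,0.028],-7.5))
```

```text
plate -36,58 [-35.2  58. ]
plate 36,58 [35.7 58.3]
pin [-18.6  55.1]
pin [18.7 55.5]
pin -32.5,38 [-31.5  39.3]
pin [31.8 39.2]
base [-58.3 111.4]
base [ 59.  111.6]
board corner [-25.8  49.7]
board [27.5 49.7]
[ 1.1 -0.8]
(array([ 7.37,  0.12, -0.11]), np.float64(0.03), np.float64(-7.47))
```

Request:
play_rows([
  [[2, 0.06, -0.08], 0, 5],
  [[4, 0.06, -0.08], 0, 5],
  [[5, 0.06, -0.08], 0, 5],
  [[6, 0.06, -0.08], 0, 5],
  [[6.6, 0.06, -0.08], 0, 5],
  [[7, 0.06, -0.08], 0, 5],
  [[7.3, 0.06, -0.08], 0, 5],
  [[7.4, 0.06, -0.08], 0, 5],
  [[7.4, 0.06, -0.08], 0, 5],
  [[7.4, 0.06, -0.08], 0, 5],
])

```text
time: 6.93
ee_pos: [0.4999, 0.0333, 0.0273]
tcp_rot: [10.0, 90.0, 2.6]
wrist_force: [-0.5, 0.1, -0.6]
opening: 0.0541
```

Run:
```python
from h import *
o=bot.get_obs();im,d=bot.camera('wrist');print(o['time'],o['ee_pos'],o['opening'],o['wrist_force'])
c=im[50:340,150:350];cv2.imwrite('pics/w6.png',cv2.resize(c,None,fx=2,fy=2,interpolation=cv2.INTER_CUBIC))
```

```text
6.9333 [0.49991824 0.03329233 0.02730484] 0.054057442058610246 [-0.46717227  0.09936468 -0.64434959]
```

View pics/w6.png

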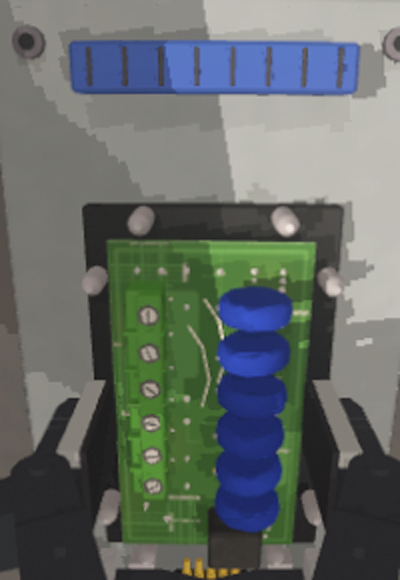

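Request:
play_rows([
  [[0.1, 0, 0], 0, 5],
  [[0.1, 0, 0], 0, 5],
  [[0.1, 0, 0], 0, 6.5],
  [[0.1, 0, 0], 0, 8],
  [[0.1, 0, 0], 0, 8],
  [[0.1, 0, 0], 0, 8],
  [[0.1, 0, 0], 0, 8],
  [[0.1, 0, 0], 0, 8],
  [[0.1, 0, 0], 0, 8],
])

```text
time: 7.73
ee_pos: [0.4996, 0.0333, 0.0258]
tcp_rot: [117.4, 90.0, 110.0]
wrist_force: [0.2, -0.4, 0.4]
opening: 0.0797
```

Request:
play_rows([
  [[-1, 0, 0], 0, 8],
  [[-3, 0, 0], 0, 8],
  [[-6, 0, 0], 0, 8],
  [[-9, 0, 0], 0, 8],
  [[-12, 0, 0], 0, 8],
  [[-15, 0, 0], 0, 8],
  [[-17, 0, 0], 0, 8],
  [[-18, 0, 0], 0, 8],
  [[-18, 0, 0], 0, 8],
  [[-18, 0, 0], 0, 8],
])

```text
time: 8.57
ee_pos: [0.4996, 0.0333, 0.2054]
tcp_rot: [176.9, 90.0, 169.5]
wrist_force: [-0.7, 0.3, -0.2]
opening: 0.08
```

Run:
```python
from h import *
print(togo([0.48,-0.10,0.23],-7.5))
# grip: pivot & park
c=np.array([.4998,.033]);a=np.radians(-7.5);X=np.array([np.cos(a),np.sin(a)]);Y=np.array([-np.sin(a),np.cos(a)])
p=c-.14*Y;print('pivot',p)
for q in(0,.03,.06,1.9): 
  h=a+q-1.9;print(q,np.degrees(h),p+.11*np.array([np.cos(h),np.sin(h)]))
```

```text
(array([ -2.46, -13.47,  -0.23]), np.float64(0.08), np.float64(-7.42))
pivot [ 0.48152633 -0.10580228]
0 -116.3619810748564 [ 0.43268185 -0.20436301]
0.03 -114.64310768946395 [ 0.43566021 -0.20578377]
0.06 -112.92423430407148 [ 0.43867984 -0.20711456]
1.9 -7.500000000000004 [ 0.59058527 -0.12016016]
```

Request:
play_rows([
  [[-1, -3, 0], 0, 8],
  [[-2, -6, -0.1], 0, 8],
  [[-2.4, -9, -0.2], 0, 8],
  [[-2.4, -12, -0.2], 0, 8],
  [[-2.4, -13.5, -0.2], 0, 8],
  [[-2.4, -13.5, -0.2], 0, 8],
  [[-2.4, -13.5, -0.2], 0, 8],
])

```text
time: 9.15
ee_pos: [0.4796, -0.1008, 0.2281]
tcp_rot: [171.5, 89.9, 163.9]
wrist_force: [1.1, 0.4, -1.3]
opening: 0.0798
```

Run:
```python
from h import *
import pickle
o=bot.get_obs();im,d=bot.camera('wrist');print(o['time'],o['ee_pos'],o['q'],togo([.4357,-.203,.2],30,o))
pickle.dump(o,open('w7.pkl','wb'));np.save('w7.npy',d)
cv2.imwrite('pics/w7.png',im)
c=im[20:180,180:340];cv2.imwrite('pics/w7c.png',cv2.resize(c,None,fx=3.7,fy=3.7,interpolation=cv2.INTER_CUBIC))
```

```text
9.15 [ 0.47957158 -0.1007579   0.22809042] [-1.18716385e+01 -3.14150573e+00  1.49519141e+00  9.47861263e+01
  1.09732036e-02  8.56581773e+01] (array([  2.81, -10.71,  -3.  ]), np.float64(-37.53), np.float64(-7.53))
```

View pics/w7c.png

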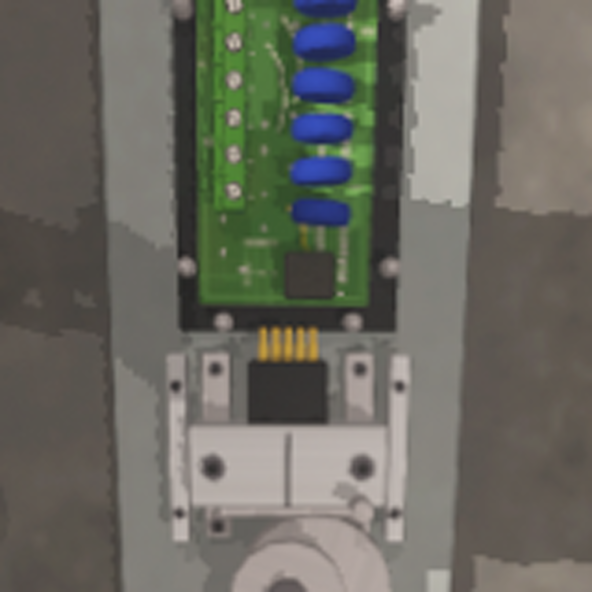

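Request:
play_rows([
  [[0, -2, -0.5], -5, 8],
  [[1, -4, -1], -10, 8],
  [[2, -6, -1.6], -15, 8],
  [[2.8, -8, -2.2], -20, 8],
  [[2.8, -10, -2.8], -25, 8],
  [[2.8, -10.7, -3], -30, 8],
  [[2.8, -10.7, -3], -35, 8],
  [[2.8, -10.7, -3], -37.5, 8],
  [[2.8, -10.7, -3], -37.5, 8],
  [[2.8, -10.7, -3], -37.5, 8],
])

```text
time: 10.03
ee_pos: [0.4368, -0.2017, 0.2013]
tcp_rot: [117.0, 90.0, 147.0]
wrist_force: [0.3, -1.1, -0.1]
opening: 0.0799
```

Run:
```python
from h import *
import pickle
o=bot.get_obs();im,d=bot.camera('wrist');print(o['time'],o['ee_pos'],o['q'])
pickle.dump(o,open('w8.pkl','wb'));np.save('w8.npy',d)
cv2.imwrite('pics/w8.png',im)
print(proj('wrist',[.4357,-.203,.102],o))
c=im[200:350,170:340];cv2.imwrite('pics/w8c.png',cv2.resize(c,None,fx=4,fy=4,interpolation=cv2.INTER_CUBIC))
```

```text
10.0333 [ 0.43680063 -0.20167226  0.20125642] [-2.47869650e+01 -4.91360235e+00 -3.15545316e+00  9.18055994e+01
  6.82429877e-03  3.51537982e+01]
(np.float64(252.67264736752944), np.float64(198.40412597121124))
```

View pics/w8.png

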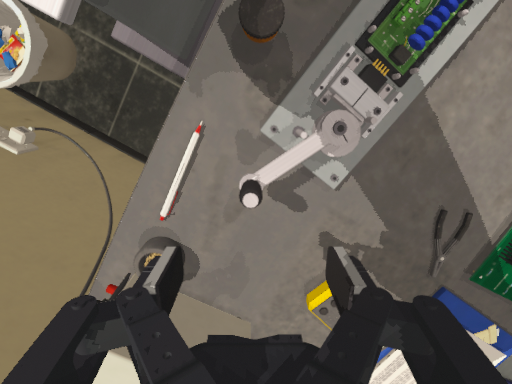

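View pics/w8c.png

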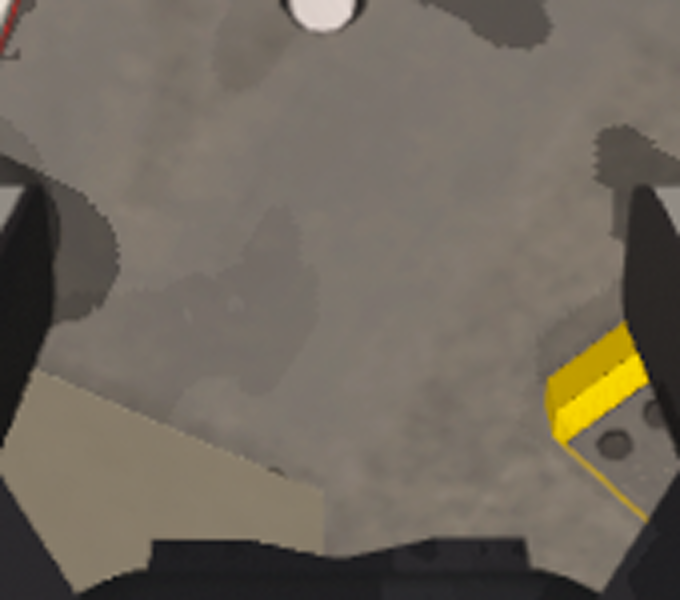

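Run:
```python
from h import *
import pickle
o=pickle.load(open('w8.pkl','rb'))
g=at_z('wrist',250.5,200,.102,o);p=at_z('wrist',340,128.5,.062,o);print(g,p)
p=np.array([.4815,-.1058]);v=g[:2]-p;print(np.linalg.norm(v),np.degrees(np.arctan2(v[1],v[0])),np.radians(np.degrees(np.arctan2(v[1],v[0]))+7.5)+1.9)
print(togo([g[0],g[1],.067],30,bot.get_obs()))
```

```text
[ 0.43473073 -0.20539122  0.102     ] [ 0.48148452 -0.10588653  0.062     ]
0.1100262526430067 -115.15533076849653 0.02106002076617819
(array([13.44, -0.22, -0.36]), np.float64(0.05), np.float64(30.05))
```

Request:
play_rows([
  [[3, -0.2, -0.35], 0, 8],
  [[6, -0.2, -0.35], 0, 8],
  [[9, -0.2, -0.35], 0, 8],
  [[11, -0.2, -0.35], 0, 8],
  [[12.5, -0.2, -0.35], 0, 8],
  [[13.5, -0.2, -0.35], 0, 8],
  [[13.5, -0.2, -0.35], 0, 8],
  [[13.5, -0.2, -0.35], 0, 8],
])

```text
time: 10.75
ee_pos: [0.4347, -0.2058, 0.067]
tcp_rot: [122.4, 90.0, 152.4]
wrist_force: [-0.3, -0.4, -0.2]
opening: 0.0799
```

Request:
play_rows([
  [[0, 0, 0], 0, 2],
  [[0, 0, 0], 0, 2],
  [[0, 0, 0], 0, 2],
  [[0, 0, 0], 0, 2],
  [[0, 0, 0], 0, 2],
  [[0, 0, 0], 0, 2],
  [[0, 0, 0], 0, 2],
  [[0, 0, 0], 0, 2],
  [[0, 0, 0], 0, 2],
  [[0, 0, 0], 0, 2],
], squeeze=60)

```text
time: 11.58
ee_pos: [0.435, -0.2061, 0.0674]
tcp_rot: [-44.1, 89.9, -14.1]
wrist_force: [0.7, 1.2, 5.8]
opening: 0.0216
```

Run:
```python
from h import *
o=bot.get_obs();im,d=bot.camera('wrist');print(o['time'],o['ee_pos'],o['opening'],o['wrist_force'])
cv2.imwrite('pics/w9.png',im)
```

```text
11.5833 [ 0.43501417 -0.20612513  0.06740903] 0.021576414418373047 [0.68334121 1.15346386 5.75641629]
```

View pics/w9.png

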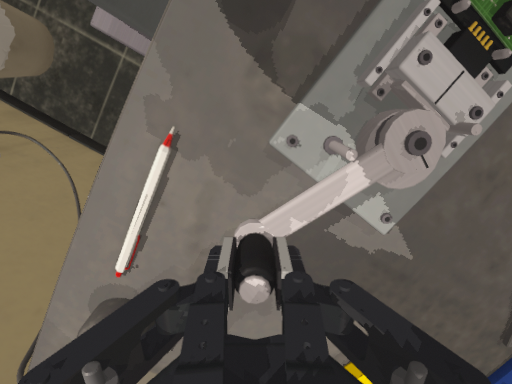

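Run:
```python
from h import *
o=bot.get_obs();M=Rm(o['tcp_rot']);a=np.radians(-7.5)
P=lambda q:.11*np.array([np.cos(a+q-1.9),np.sin(a+q-1.9),0])
q0=.021
print(M.round(3))
for q in np.linspace(q0,1.9,37)[1:]:
  print(round(q,3),np.round(M.T@(P(q)-P(q0))*100,2).tolist())
```

```text
[[ 0.001 -0.501  0.865]
 [-0.     0.865  0.501]
 [-1.    -0.001  0.001]]
0.073 [0.0, -0.46, 0.34]
0.125 [0.0, -0.91, 0.7]
0.178 [0.0, -1.33, 1.09]
0.23 [0.0, -1.74, 1.5]
0.282 [0.0, -2.12, 1.92]
0.334 [0.0, -2.48, 2.37]
0.386 [0.0, -2.81, 2.84]
0.439 [0.01, -3.13, 3.32]
0.491 [0.01, -3.41, 3.82]
0.543 [0.01, -3.67, 4.33]
0.595 [0.01, -3.9, 4.86]
0.647 [0.01, -4.11, 5.39]
0.7 [0.01, -4.28, 5.94]
0.752 [0.01, -4.43, 6.49]
0.804 [0.01, -4.55, 7.05]
0.856 [0.01, -4.64, 7.62]
0.908 [0.01, -4.7, 8.19]
0.96 [0.01, -4.73, 8.77]
1.013 [0.01, -4.72, 9.34]
1.065 [0.01, -4.69, 9.91]
1.117 [0.01, -4.63, 10.48]
1.169 [0.01, -4.54, 11.05]
1.221 [0.01, -4.42, 11.61]
1.274 [0.01, -4.27, 12.17]
1.326 [0.01, -4.1, 12.71]
1.378 [0.01, -3.89, 13.25]
1.43 [0.01, -3.66, 13.77]
1.482 [0.02, -3.4, 14.28]
1.535 [0.02, -3.11, 14.78]
1.587 [0.02, -2.8, 15.26]
1.639 [0.02, -2.46, 15.73]
1.691 [0.02, -2.1, 16.17]
1.743 [0.02, -1.71, 16.6]
1.796 [0.02, -1.31, 17.01]
1.848 [0.02, -0.88, 17.39]
1.9 [0.02, -0.44, 17.75]
```

Request:
play_rows([
  [[0, -0.46, 0.34], 0, 2],
  [[0, -0.91, 0.7], 0, 2],
  [[0, -1.33, 1.09], 0, 2],
  [[0, -1.74, 1.5], 0, 2],
  [[0, -2.12, 1.92], 0, 2],
  [[0, -2.48, 2.37], 0, 2],
  [[0, -2.81, 2.84], 0, 2],
  [[0, -3.13, 3.32], 0, 2],
  [[0, -3.41, 3.82], 0, 2],
  [[0, -3.67, 4.33], 0, 2],
  [[0, -3.9, 4.86], 0, 2],
  [[0, -4.11, 5.39], 0, 2],
])

```text
time: 12.63
ee_pos: [0.5021, -0.215, 0.0674]
tcp_rot: [-107.7, 89.9, -77.6]
wrist_force: [-2.8, 0.7, 8.5]
opening: 0.021
```

```bash
cat > chk.py <<'E'
from h import *
o=bot.get_obs();a=np.radians(-7.5);v=o['ee_pos'][:2]-np.array([.4815,-.1058])
print(o['time'],o['ee_pos'],o['opening'],o['wrist_force'],'r',np.linalg.norm(v),'q',np.arctan2(v[1],v[0])-a+1.9,'rot',togo(o['ee_pos'],30,o))
E
python3 chk.py
```

```text
12.6333 [ 0.50205644 -0.21496946  0.06743258] 0.021035021532429796 [-2.8283182   0.66012949  8.45505466] r 0.11108797222511414 q 0.6462225711088665 rot (array([0., 0., 0.]), np.float64(0.06), np.float64(30.06))
```

Request:
play_rows([
  [[0, -0.17, 0.55], 0, 2],
  [[0, -0.32, 1.1], 0, 2],
  [[0, -0.44, 1.66], 0, 2],
  [[0, -0.53, 2.23], 0, 2],
  [[0, -0.59, 2.8], 0, 2],
  [[0, -0.62, 3.38], 0, 2],
  [[0, -0.61, 3.95], 0, 2],
  [[0, -0.58, 4.52], 0, 2],
  [[0, -0.52, 5.09], 0, 2],
  [[0, -0.43, 5.66], 0, 2],
  [[0, -0.31, 6.22], 0, 2],
  [[0, -0.16, 6.78], 0, 2],
])

```text
time: 13.63
ee_pos: [0.5617, -0.1827, 0.0675]
tcp_rot: [-99.9, 89.9, -69.9]
wrist_force: [-1.6, -2.8, 7.2]
opening: 0.0214
```

```bash
python3 chk.py
```

```text
13.6333 [ 0.56165993 -0.18274651  0.06752637] 0.021424957199340164 [-1.57499015 -2.82790443  7.16391255] r 0.11111426567449495 q 1.2659524218511802 rot (array([0., 0., 0.]), np.float64(0.04), np.float64(30.04))
```

Request:
play_rows([
  [[0, 0.17, 0.54], 0, 2],
  [[0, 0.38, 1.08], 0, 2],
  [[0, 0.61, 1.6], 0, 2],
  [[0, 0.87, 2.11], 0, 2],
  [[0, 1.16, 2.61], 0, 2],
  [[0, 1.47, 3.09], 0, 2],
  [[0, 1.81, 3.56], 0, 2],
  [[0, 2.17, 4], 0, 2],
  [[0, 2.56, 4.43], 0, 2],
  [[0, 2.96, 4.84], 0, 2],
  [[0, 3.39, 5.22], 0, 2],
  [[0, 3.83, 5.58], 0, 2],
])

```text
time: 14.63
ee_pos: [0.5912, -0.121, 0.0675]
tcp_rot: [-55.5, 89.9, -25.4]
wrist_force: [1.3, -1.6, 4.6]
opening: 0.0211
```

Request:
play_rows([
  [[0, 0, 0], 0, 2],
  [[0, 0, 0], 0, 2],
  [[0, 0, 0], 0, 2],
  [[0, 0, 0], 0, 2],
  [[0, 0, 0], 0, 2],
  [[0, 0, 0], 0, 2],
])

```text
time: 15.13
ee_pos: [0.5911, -0.121, 0.0674]
tcp_rot: [-43.5, 89.9, -13.4]
wrist_force: [2.2, 0.3, 5.8]
opening: 0.0209
```

```bash
python3 chk.py
python3 - <<'E'
from h import *
import pickle
o=bot.get_obs()
for n in('wrist','top','scene'):
  im,d=bot.camera(n);cv2.imwrite(f'pics/f_{n}.png',im)
  if n=='wrist': pickle.dump(o,open('f.pkl','wb'))
  if n=='top': cv2.imwrite('pics/f_topc.png',cv2.resize(im[190:270,200:360],None,fx=5,fy=5,interpolation=cv2.INTER_CUBIC))
print(proj('wrist',[.4815,-.1058,.062],o),proj('top',[.4815,-.1058,.062]))
E
```

```text
15.1333 [ 0.59114837 -0.12102795  0.06744401] 0.020914476414043832 [2.15569955 0.28698089 5.78974471] r 0.11070075091574659 q 1.8929025738747987 rot (array([0., 0., 0.]), np.float64(0.08), np.float64(30.08))
(np.float64(93.67717332523279), np.float64(135.1590898658599)) (np.float64(296.13858753353213), np.float64(230.17663734797313))
```

View pics/f_wrist.png

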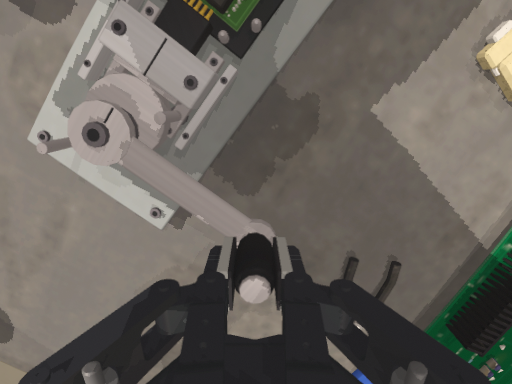

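View pics/f_topc.png

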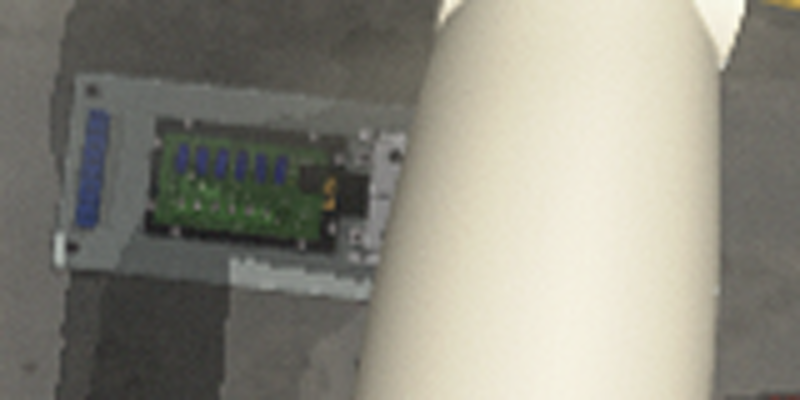

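View pics/f_scene.png

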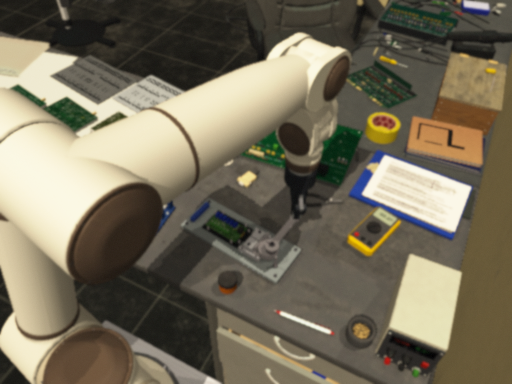

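Run:
```python
from h import *
im,d=bot.camera('top');print(bot.get_obs()['qd'].round(2))
c=np.array([.4998,.033]);a=np.radians(-7.5);X=np.array([np.cos(a),np.sin(a)]);Y=np.array([-np.sin(a),np.cos(a)])
for x,y in((-22,45),(0,48),(0,-30),(-24,-42),(24,48),(3,20),(3,-10),(0,0)):
  p=c+X*x/1000+Y*y/1000;u,v=map(lambda t:int(round(t)),proj('top',[*p,.028]));print(x,y,np.round(at_d('top',u,v,d[v,u])[2],4),im[v,u])
# corners of board in f_topc
for n,(u,v) in dict(TL=(160,127),BL=(154,222),BR=(318,238),TR=(325,148)).items():
  p=at_z('top',u/5+200-.4,v/5+190-.4,.028)[:2]-c;print(n,np.round([p@X*1000,p@Y*1000],1))
```

```text
[ 0.01  0.15  0.06 -0.06 -0.11 -0.08]
-22 45 0.0312 [52 75 58]
0 48 0.0276 [59 83 66]
0 -30 0.0283 [47 64 51]
-24 -42 0.027 [43 69 51]
24 48 0.0279 [69 90 74]
3 20 0.0269 [46 60 52]
3 -10 0.0436 [62 56 48]
0 0 0.0293 [50 72 60]
TL [29.3 55. ]
BL [-28.   52.1]
BR [-27.6 -46.7]
TR [ 26.6 -45.5]
```

```bash
python3 - <<'E'
from h import *
print(bot.job_done()); print(bot.get_obs()['time'])
E
python3 chk.py
```

```text
the job is handed in; nothing more can be done
None
the job is handed in; nothing more can be done
the job is handed in; nothing more can be done
```

I placed the surge board in the nest with its socket towards the contact head and let go of it. I then swung the cam lever to its highest point and handed the job in at about 15 s of the 51 s allowed, still gripping the lever.

**Lever:** its angle from the arm's position came to 1.893 rad against the target of 1.90. The joints were at rest, with 60 N grip on the lever (fingers stopped at 21 mm, grip given as 23 mm). The pivot appeared in the last wrist picture within about 3 px of where I had calculated it.

**Board:** in the top camera's depth, its surface read an even 27–31 mm high at the bare points, so it lies flat in the nest. After the lever swing it sits roughly 3 mm towards the far pins. That is near the expected 2 mm, but the top camera only resolves about 3 mm per pixel, so the margin to the 4.5 mm limit is not precisely confirmed.

**Not measured directly:** head travel and the contact force on the board. I inferred both from the lever angle and from the pictures, which showed the contacts against the board.

**Bystanders:** I never reached low enough to touch the multimeter, plug or cutters, and they looked undisturbed in the last pictures, though I did not measure them.

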